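Open the water filter and take off its cap of unknown thread

TASK

Use the wooden-handled lifter, not the gripper, to lever up the grey hinged cover of the white water filter and tip it right over, so that it falls back fully open, then lay the lifter down flat on the counter. Nobody knows whether the blue filter cap underneath has a right-hand or a left-hand thread: try loosening it both ways, and lift it off once it comes free. Do not shift or knock over the other things on the counter, and finish while holding the cap in the gripper, still, well clear above the filter.

Things in the scene. Friction and masses are not known exactly. Their poses are not given: they have to be found in the camera images.
- filter: white water filter fixed to the counter, 184 (x) x 136 (y) x 90 mm high (96 with cover). Origin: on the counter, on the cap's axis; x from its front (facing the robot) to its rear, z up. The cap stands in a compartment open at the top, inside x -48..48, y -62..62 mm; the walls are 90 mm high, and a solid rear body fills x 48..112 mm. Pipes leave at the rear
- filter_seat (a point): centre of the deck on which the cap's disc sits, on the cap's axis, 44 mm above the counter; axes as the filter's. The hidden coarse thread below differs in hand from time to time: turned the wrong way the cap stops dead after about 0.1 rad; turned the right way it moves freely, without rising, and can be lifted straight off once turned 0.9 to 1.9 rad (best 1.1 to 1.4)
- cover_slot (a point): middle of the mouth of the prying slot along the filter's whole front, under the cover's front edge, at x -66, z 85 mm in the filter's frame, axes as the filter's. The slot is 10 mm high (ledge below at 80 mm, cover's underside at 90 mm) and 12 mm deep, from the cover's edge (x -66) to the wall (x -54). The ledge sticks out to x -72 mm
- cover (a joint): angle of the filter's grey cover, rad: 0 shut (level), grows as the front edge rises, 2.4 fully open on its stop. A plate 118 mm from hinge to front edge, 132 wide, 6 thick, 100 g; hinge along the filter's y at x 52, z 90 mm in its frame. Little friction: let go below about 1.45 rad it falls shut, beyond about 1.75 it falls open by itself
- cap_bar (a point): centre of the grip bar on the blue cap; x along the bar, z up. Bar 48 long x 14 wide x 32 mm tall on a disc of 60 mm diameter, 8 thick; a stem reaches 26.5 mm below the disc. Cap about 70 g. Seated, the bar's centre is 68 mm and its top 84 mm above the counter, the bar along the filter's x (within 0.08 rad), and it has only 1.5 mm of lift until unscrewed
- lifter_grip (a point): centre of the lifter's dark wooden handle, 80 long (x) x 20 wide x 36 mm tall, lying on the counter, so 18 mm above it. x points to the blade, z up. Lifter about 110 g, centre of mass some 25 mm ahead of this point
- lifter_tip (a point): end of the lifter's flat steel blade: 60 mm long beyond the handle, 24 wide, 3 thick, level with the handle's underside. The tip is 100 mm ahead of lifter_grip along x and 16.5 mm below it (middle of the blade's thickness)
- tumbler_a: bystander: clear drinking glass, 68 mm diameter, 95 mm tall; origin at its foot
- tumbler_b: bystander: second clear drinking glass, the same size; origin at its foot
- paper_cups: bystander: nested stack of paper cups, 72 mm diameter, 104 mm tall; origin at its foot
- jar: bystander: amber jar with a red lid, 80 mm diameter, 100 mm tall; origin at its foot
- spray: bystander: spray bottle with blue head, 72 mm diameter, 197 mm tall; origin at its foot
- coasters: bystander: low round stack of cork coasters, 94 mm diameter, 20 mm tall; origin at its foot
There are look-alikes about, which are no part of the job. There is more than one size of the part that bears lifter_grip; the job needs the smallest.

How it is judged:
On the way, in this order (a step that is already met when the one before it is completed fails the run):
1. the cover is levered up by the lifter, with the gripper not touching the cover (value of joint cover between 0.3 and 1.5 rad and contact force between lifter and filter above 0.1 N and contact force between each of the arm, the fingers and filter below 0.1 N), for 0.1 s.
2. the cover has fallen back fully open (value of joint cover above 2.2 rad), for 0.1 s.
3. the lifter lies on the counter, let go (height (world z) of lifter_grip below 0.03 m and contact force between the fingers and lifter below 0.05 N and z of cap_bar in the frame of filter below 0.08 m), for 0.1 s.
At the end, for the whole second after the job is handed in: The cap is held still in the gripper, its bar centre more than 120 mm above the counter (seated: 68), touching neither filter, lifter nor counter; the cover is fully open (beyond 2.2 rad); the lifter lies flat on the counter (handle centre below 30 mm), let go (z of cap_bar in the frame of filter above 0.12 m and contact force between the fingers and cap above 0.5 N and contact force between cap and filter below 0.05 N and contact force between each of cap, the fingers and lifter below 0.05 N and contact force between cap and table below 0.05 N and linear speed of cap below 0.03 m/s and value of joint cover above 2.2 rad and height (world z) of lifter_grip below 0.03 m and angle between lifter_grip's own z axis and vertical below 0.15 rad); the arm keeps its last pose, push and grip.
It fails at once if the gripper lifts the cover itself while it is still nearly shut (value of joint cover between 0.05 and 0.3 rad and contact force between any of the fingers, the arm and filter above 0.5 N).
It fails at once if a bystander is shifted by more than 40 mm or knocked over (distance of any of tumbler_a, tumbler_b, paper_cups, jar, spray, coasters from where it was at the start of the episode above 0.04 m or angle between any of tumbler_a, tumbler_b, paper_cups, jar, spray, coasters's own z axis and vertical above 0.5 rad).
It also fails if it takes over 72 s, if anything falls off the work surface, if the arm or the gripper's body presses on something with over 40 N, if the wrist force passes 120 N, or if a joint passes its speed limit or range.

ROBOT

A 6-joint arm with a two-finger parallel gripper is mounted at the origin on the work surface. World frame = base frame: x ahead of the robot, y to its left, z up, the work surface at z = 0. Lengths are in m, angles in rad, forces in N, time in s.
With the tool pointing down it reaches from about 0.3 to 0.75 m from the base axis. Payload 8.5 kg.
Tool frame: the origin (TCP) lies on the centre line of the jaws, within the pads' length; the fingertips stand 19 mm ahead of it and the grasp point (between the pads) is the TCP; y points along the fingers, x is the direction in which the jaws open and shut, and the axes are right-handed (so a half turn about y gives the same grasp; the last joint's range is limited). The gripper opens to 88 mm and grips with 3 to 60 N. Pads are 18 mm wide; open, the fingers measure 123 mm over their backs; the gripper's body (75 mm by 187 mm) begins 45 mm behind the grasp point.
Start: joints at [1.016, 0.381, 1.297, -0, 1.464, -0.215], TCP at [0.183, 0.519, 0.258] pointing down, gripper open.
Joint ranges: [-3.11, 3.11], [-0.89, 2.33], [0.22, 2.48], [-1.42, 4.56], [0.17, 2.85], [-2.88, 2.88]. Speed limits (rad/s): [2.39, 2.39, 3.14, 3.14, 3.14, 3.14].

INTERFACE

Orientations are given as a unit quaternion [x, y, z, w].
In Python, from rig import robot, viewer gives the robot as it stands. The module is installed in compiled form; this text tells all that it offers.
- The arm moves only by the tool move_arm, never from a script. Its argument "moves" is text: rows parted by semicolons, each of 7 numbers parted by spaces: the turn, a rotation vector about the world's x, y, z scaled (see below), then the shift along the world's x, y, z scaled (see below), then the closure, from -1 (fully open) to 1 (shut), so that 0 is half open. In form: rx ry rz tx ty tz gripper; .... A call has 1 to 5 rows; each row shifts and turns the commanded pose from where the row before left it; what a row does not reach is not made up. The controller multiplies each number of a shift by 150 mm and each number of a turn by pi rad. A row lasts 1/12 s, in which the tool goes at most 41.7 mm and 7.16 degrees, less where a joint would pass 70% of its speed; a pose out of reach is approached as far as the arm can. A call with a number of a shift or a turn outside -1 to 1 is refused whole. A call with a gripper value outside its range is refused whole. The fingers move at their own pace and stop on an object; "force" is the grip in N (left out, the last holds). Time passes only in rows, so rows that do not move let the fingers close. It gives the time, the measured TCP pose, the force and the opening at its end, in the units of the state.
- robot.state(): the state, without advancing time (a new reading comes with each control period).
- viewer.grab_frame(name): name is "scene" or "top"; returns (picture, depth): 480x640x3 uint8, blue, green, red; 480x640 float32, m along the optical axis (not along the pixel's ray), 0 where there is no reading.
- viewer.calibration(name): a dict with "K" (3x3 intrinsics, pixels), "k1" (the pictures are not rectified: a ray, as slopes to the right and down, at radius r is drawn at 1 + k1 r^2 times it, then the intrinsics apply), "view" (4x4, takes a point from world to camera coordinates). Camera axes: x right, y down, z forward; pixel columns grow to the right and rows downward; lengths in m; the calibration is good to about 2 mm. A picture is of the moment at which its call begins. calibration takes no time and is no camera call.
- robot.sign_off(): hands the job in, once; it reports no verdict.
The state is a dict: "t": time; "qpos": joint angles; "dq": joint speeds; "effort": joint torques, N m; "ee_pos": TCP position; "ee_rot": TCP orientation; "contact_force": force on the tool from outside, world axes, zero at the start; "moment": the same for the moment, N m; "opening": finger opening in m.
Only numpy, scipy, OpenCV 4.12 (cv2) and the standard library are available. Lean on these libraries where they do the work, as an engineer would, in place of code of your own. Each camera call takes 0.05 s, during which the arm holds its last target.

## Working session

There is one attempt and no reset: what is moved stays moved. The work goes in short steps, Python scripts to look and compute and a tool call to move; the robot and the scene stay as the last step left them, time stands still between calls to the robot, and variables do not carry over. Pictures are saved under pics/ and viewed, and the job is handed in when it is done.

Besides the shell and the picture viewer there is one more tool, called after "Request:" by a JSON object that holds its "method" and its "body". move_arm: Moves the arm, as the interface text tells. Its arguments: {"type":"object","properties":{"moves":{"type":"string"},"force":{"type":"number"}},"required":["moves"]}

```bash
mkdir -p pics; ls
python3 - <<'E'
from rig import robot, viewer
import cv2,numpy as np
s=robot.state(); print({k:np.round(v,3) if not isinstance(v,dict) else v for k,v in s.items()})
for n in ("scene","top"):
    im,d=viewer.grab_frame(n); c=viewer.calibration(n)
    cv2.imwrite(f"pics/{n}0.png",im); np.save(f"pics/{n}0.npy",d); print(n,c)
E
```

```text
pics
{'t': np.float64(0.0), 'qpos': array([ 1.016,  0.381,  1.298, -0.   ,  1.464, -0.215]), 'dq': array([-0.001, -0.001,  0.002,  0.   ,  0.001,  0.001]), 'effort': array([ 2.0000e-03, -4.3793e+01, -2.2456e+01,  7.1000e-02,  3.5000e-02,
       -0.0000e+00]), 'ee_pos': array([0.183, 0.518, 0.257]), 'ee_rot': array([ 0.578,  0.408, -0.409, -0.577]), 'contact_force': array([0.9  , 0.536, 0.031]), 'moment': array([-0.011, -0.001,  0.007]), 'opening': np.float64(0.088)}
scene {'K': array([[619.78258499,   0.        , 314.56988018],
       [  0.        , 619.78258499, 244.37318336],
       [  0.        ,   0.        ,   1.        ]]), 'k1': -0.19778478614213252, 'view': array([[ 0.85876162,  0.5121773 ,  0.01424436, -0.46437907],
       [ 0.42901492, -0.70356872, -0.56651325, -0.19630164],
       [-0.28013333,  0.49261088, -0.82392951,  1.58435751],
       [ 0.        ,  0.        ,  0.        ,  1.        ]])}
top {'K': array([[576.02721275,   0.        , 316.6284316 ],
       [  0.        , 576.02721275, 232.54525372],
       [  0.        ,   0.        ,   1.        ]]), 'k1': 0.0519598356672551, 'view': array([[ 0.00357825, -0.99998542, -0.00404369,  0.00344685],
       [-0.99569425, -0.00318826, -0.09264334,  0.54366914],
       [ 0.0926291 ,  0.00435778, -0.99569115,  1.45413751],
       [ 0.        ,  0.        ,  0.        ,  1.        ]])}
```

View pics/scene0.png

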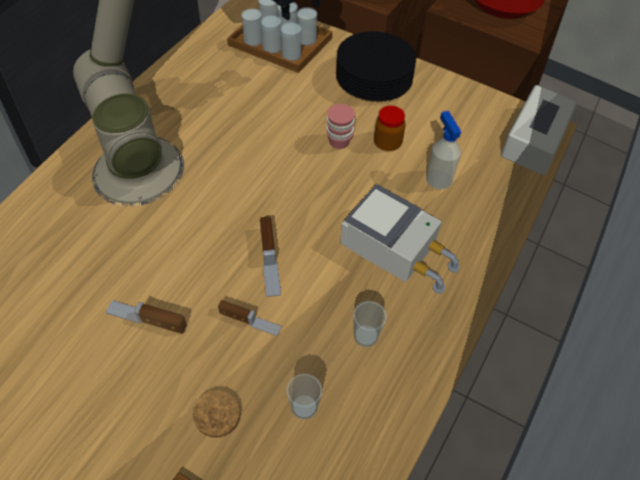

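View pics/top0.png

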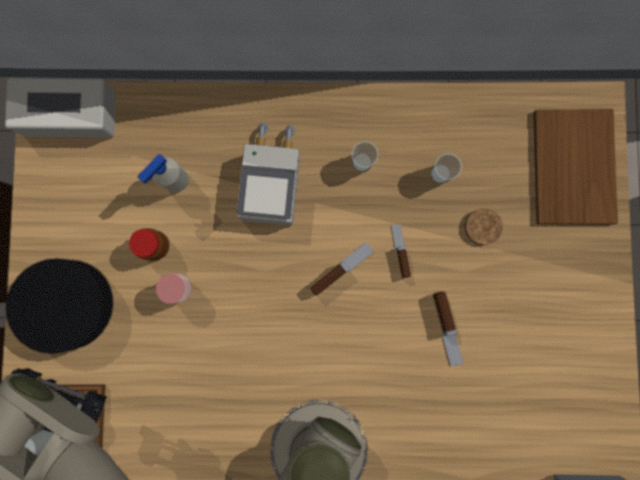

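```bash
cat > h.py <<'E'
from rig import robot, viewer
import cv2,numpy as np
from scipy.spatial.transform import Rotation as R
C={n:viewer.calibration(n) for n in("scene","top")}
def und(n,px):
    c=C[n]; px=np.atleast_2d(np.asarray(px,float))
    k=c["K"]; q=np.c_[(px[:,0]-k[0,2])/k[0,0],(px[:,1]-k[1,2])/k[1,1]]
    u=q.copy()
    for _ in range(20): u=q/(1+c["k1"]*(u**2).sum(1,keepdims=True))
    return u
def world_d(n,px,d):
    u=und(n,px); d=np.atleast_1d(d); p=np.c_[u*d[:,None],d]; V=C[n]["view"]
    return (p-V[:3,3])@V[:3,:3]
def world_z(n,px,z):
    u=und(n,px); V=C[n]["view"]; r=np.c_[u,np.ones(len(u))]@V[:3,:3]; o=-V[:3,:3].T@V[:3,3]
    return o+r*((z-o[2])/r[:,2])[:,None]
def proj(n,P):
    V=C[n]["view"]; p=np.atleast_2d(P)@V[:3,:3].T+V[:3,3]; u=p[:,:2]/p[:,2:]
    u=u*(1+C[n]["k1"]*(u**2).sum(1,keepdims=True)); K=C[n]["K"]
    return u*[K[0,0],K[1,1]]+[K[0,2],K[1,2]]
def cloud(n,d):
    v,u=np.nonzero(d>0); return np.c_[u,v],world_d(n,np.c_[u,v],d[v,u])
E
python3 - <<'E'
from h import *
im=cv2.imread("pics/top0.png"); d=np.load("pics/top0.npy")
px,P=cloud("top",d)
hsv=cv2.cvtColor(im,cv2.COLOR_BGR2HSV)
def crop(n,im,x0,y0,w,h,s): cv2.imwrite(n,cv2.resize(im[y0:y0+h,x0:x0+w],None,fx=s,fy=s,interpolation=cv2.INTER_CUBIC))
crop("pics/t_l.png",im,300,210,180,160,4)
crop("pics/t_f.png",im,220,110,100,130,4)
tab=(P[:,2]<0.004)&(P[:,2]>-.01)&(px[:,0]>150)&(px[:,0]<500); print("tablez",np.median(P[tab][:,2]))
for name,(x0,y0,x1,y1),z0,z1 in [("cover",(225,130,310,235),.088,.11),("body",(225,130,310,235),.08,.12),("Hsmall",(390,220,415,285),.025,.05),("Hmid",(305,240,375,300),.025,.05),("Hbig",(430,285,470,370),.025,.06)]:
    m=(px[:,0]>x0)&(px[:,0]<x1)&(px[:,1]>y0)&(px[:,1]<y1)&(P[:,2]>z0)&(P[:,2]<z1)
    q=P[m]; r=cv2.minAreaRect(q[:,:2].astype(np.float32)*1000); print(name,m.sum(),np.median(q[:,2]).round(4),r)
    print(cv2.boxPoints(r).round(0).tolist())
E
```

```text
tablez -0.0010157277910875
cover 3471 0.0947 ((665.2135620117188, 127.77363586425781), (136.1607208251953, 177.17318725585938), 84.73492431640625)
[[571.0, 68.0], [747.0, 52.0], [760.0, 187.0], [583.0, 204.0]]
body 3930 0.0941 ((662.904541015625, 128.5751953125), (137.36695861816406, 184.45211791992188), 84.71871948242188)
[[565.0, 69.0], [748.0, 52.0], [761.0, 188.0], [577.0, 205.0]]
Hsmall 261 0.0347 ((470.13629150390625, -216.3257598876953), (80.47824096679688, 21.25490951538086), 9.656375885009766)
[[429.0, -213.0], [432.0, -234.0], [512.0, -220.0], [508.0, -199.0]]
Hmid 381 0.0463 ((426.24285888671875, -26.833160400390625), (27.207958221435547, 108.440185546875), 38.7536735534668)
[[382.0, 7.0], [450.0, -78.0], [471.0, -61.0], [403.0, 24.0]]
Hbig 557 0.0471 ((340.790771484375, -317.1195068359375), (111.41065979003906, 31.117109298706055), 14.502622604370117)
[[283.0, -316.0], [291.0, -346.0], [399.0, -318.0], [391.0, -288.0]]
```

Run:
```python
from h import *
im=cv2.imread("pics/scene0.png");
def crop(n,im,x0,y0,w,h,s): cv2.imwrite(n,cv2.resize(im[y0:y0+h,x0:x0+w],None,fx=s,fy=s,interpolation=cv2.INTER_CUBIC))
crop("pics/s_f.png",im,320,170,150,130,5)
```

```text
(no output)
```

View pics/t_l.png

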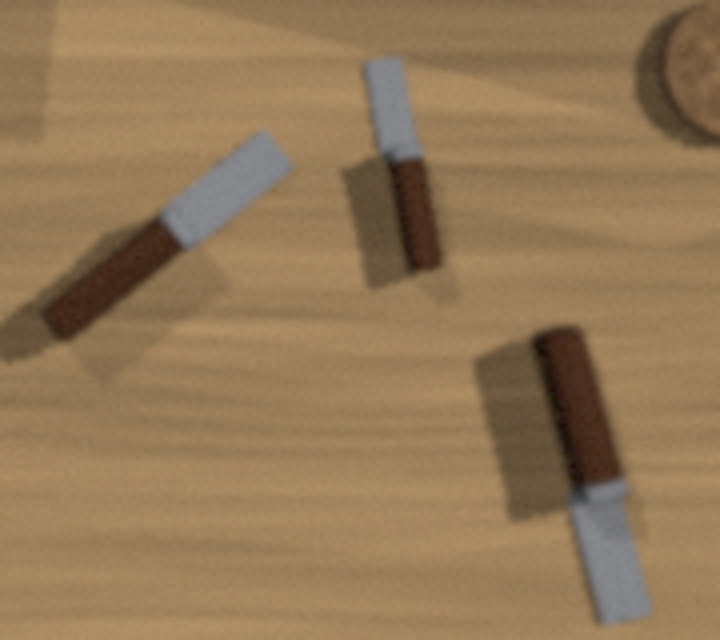

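View pics/t_f.png

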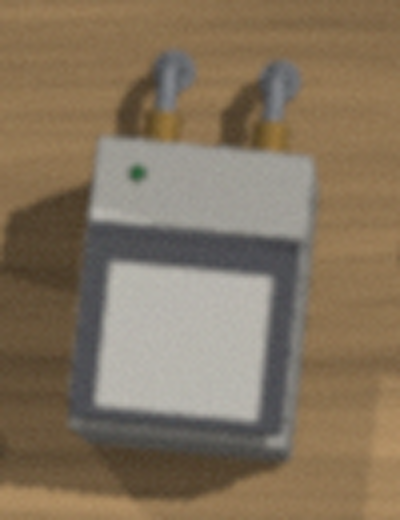

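View pics/s_f.png

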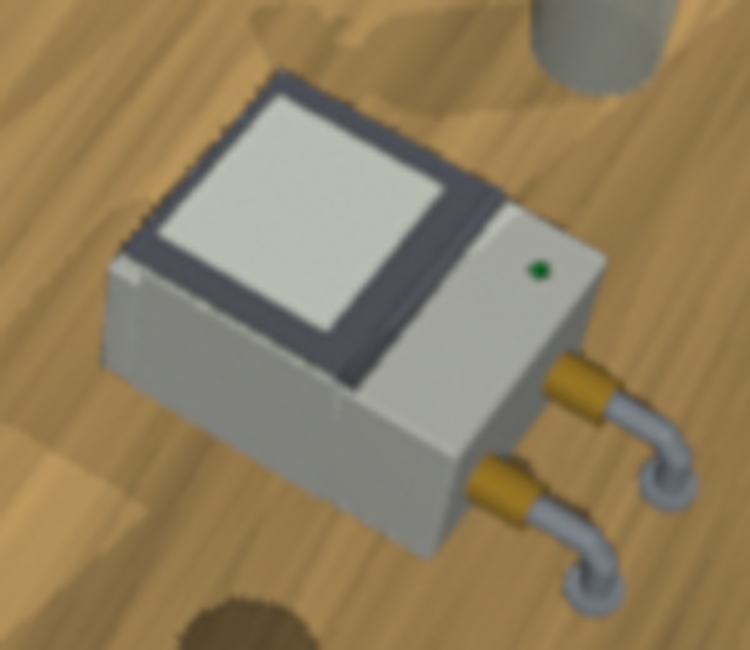

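```bash
cat >> h.py <<'E'
def box(x0,x1,y0,y1,z0,z1): return np.array([[x,y,z] for x in(x0,x1) for y in(y0,y1) for z in(z0,z1)])
ED=[(0,1),(2,3),(4,5),(6,7),(0,2),(1,3),(4,6),(5,7),(0,4),(1,5),(2,6),(3,7)]
def place(P,xy,yaw): return P@R.from_euler('z',yaw).as_matrix().T+[xy[0],xy[1],0]
def draw(im,n,P,s,off,col=(0,0,255)):
    q=(proj(n,P)-off+.5)*s-.5
    for a,b in ED: cv2.line(im,tuple(int(v) for v in q[a]),tuple(int(v) for v in q[b]),col,1)
E
python3 - <<'E'
from h import *
print(R.from_quat(robot.state()["ee_rot"]).as_matrix().round(3))
F=((.643,.1304),-.0922); L=((.4701,-.2163),.1685)
tiles=[]
for n,rs in(("top",[(220,110,100,130),(380,215,45,80)]),("scene",[(325,170,140,125),(205,285,90,60)])):
    im=cv2.imread(f"pics/{n}0.png")
    for k,(x,y,w,h) in enumerate(rs):
        s=4.5 if k==0 else 7
        c=cv2.resize(im[y:y+h,x:x+w],None,fx=s,fy=s,interpolation=cv2.INTER_CUBIC)
        if k==0:
            draw(c,n,place(box(-72,112,-68,68,0,80)/1e3,*F),s,(x,y)); draw(c,n,place(box(-66,52,-66,66,90,96)/1e3,*F),s,(x,y),(0,255,0))
        else:
            draw(c,n,place(box(-40,40,-10,10,0,36)/1e3,*L),s,(x,y)); draw(c,n,place(box(40,100,-12,12,0,3)/1e3,*L),s,(x,y),(0,255,0))
        cv2.imwrite(f"pics/ov_{n}{k}.png",c)
E
```

```text
[[ 0.333 -0.001 -0.943]
 [ 0.943 -0.001  0.333]
 [-0.001 -1.     0.   ]]
```

View pics/ov_top0.png

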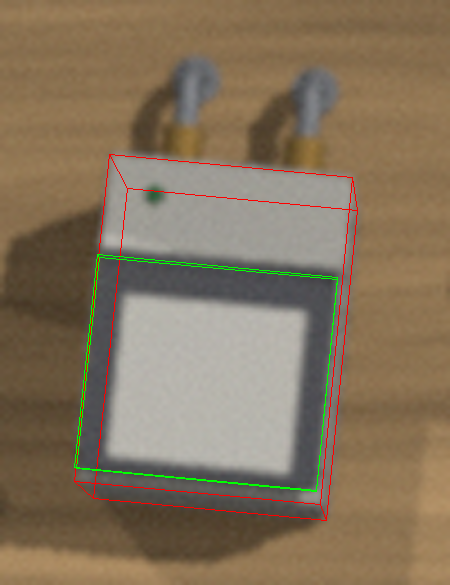

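View pics/ov_top1.png

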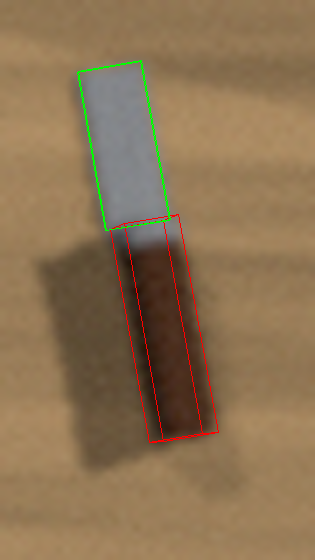

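View pics/ov_scene0.png

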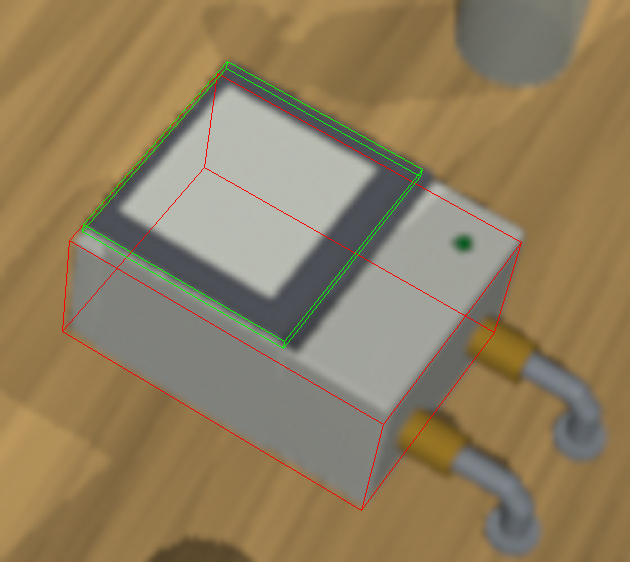

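View pics/ov_scene1.png

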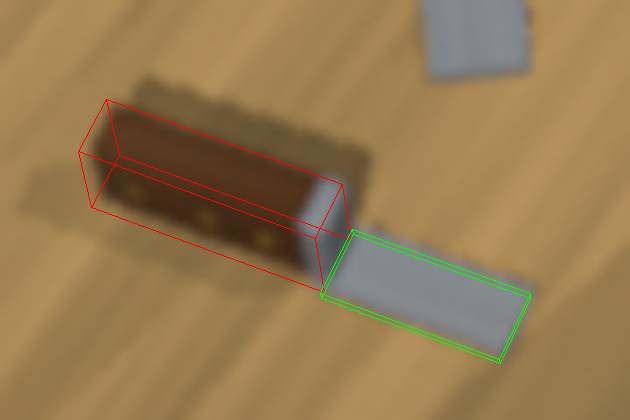

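Request:
{"method": "move_arm", "body": {"moves": "0 0 0.03 0.0957 -0.245 0 -1;0 0 0.03 0.0957 -0.245 0 -1;0 0 0.03 0.0957 -0.245 0 -1;0 0 0.03 0.0957 -0.245 0 -1;0 0 0.03 0.0957 -0.245 0 -1", "force": 40}}

```text
t: 0.52
ee_pos: [0.2549, 0.3333, 0.2575]
ee_rot: [-0.465, -0.533, 0.533, 0.465]
contact_force: [1.5, -1.0, -0.0]
opening: 0.0877
```

Request:
{"method": "move_arm", "body": {"moves": "0 0 0.0117 0.0957 -0.245 0 -1;0 0 0 0.0957 -0.245 0 -1;0 0 0 0.0957 -0.245 0 -1;0 0 0 0.0957 -0.245 0 -1;0 0 0 0.0957 -0.245 0 -1"}}

```text
t: 0.93
ee_pos: [0.3267, 0.1495, 0.2577]
ee_rot: [0.456, 0.54, -0.54, -0.456]
contact_force: [1.4, 0.6, 0.9]
opening: 0.0883
```

Request:
{"method": "move_arm", "body": {"moves": "0 0 0 0.0957 -0.245 0 -0.5;0 0 0 0.0957 -0.245 0 -0.5;0 0 0 0.0957 -0.245 0 -0.5;0 0 0 0.0957 -0.245 0 -0.5;0 0 0 0.0957 -0.245 0 -0.5"}}

```text
t: 1.35
ee_pos: [0.3986, -0.0345, 0.2577]
ee_rot: [0.457, 0.54, -0.54, -0.457]
contact_force: [0.7, 0.8, 0.5]
opening: 0.0661
```

Request:
{"method": "move_arm", "body": {"moves": "0 0 0 0.0952 -0.242 0 -0.3;0 0 0 0.0952 -0.242 0 -0.3;0 0 0 0.0952 -0.242 0 -0.3;0 0 0 0.0952 -0.242 0 -0.3;0 0 0 0.0952 -0.242 0 -0.3"}}

```text
t: 1.77
ee_pos: [0.4701, -0.2159, 0.2574]
ee_rot: [0.456, 0.54, -0.54, -0.457]
contact_force: [0.6, 1.0, 0.3]
opening: 0.0571
```

Request:
{"method": "move_arm", "body": {"moves": "0 0 0 0 0 -0.2 -0.3;0 0 0 0 0 -0.2 -0.3;0 0 0 0 0 -0.2 -0.3;0 0 0 0 0 -0.2 -0.3;0 0 0 0 0 0 -0.3"}}

```text
t: 2.18
ee_pos: [0.4679, -0.2125, 0.133]
ee_rot: [-0.453, -0.54, 0.54, 0.46]
contact_force: [-0.4, 0.6, -0.6]
opening: 0.0574
```

```bash
cat >> h.py <<'E'
def snap(n,name,x=0,y=0,w=640,h=480,s=1):
    im,d=viewer.grab_frame(n); np.save(f"pics/{name}.npy",d); cv2.imwrite(f"pics/{name}_full.png",im)
    cv2.imwrite(f"pics/{name}.png",cv2.resize(im[y:y+h,x:x+w],None,fx=s,fy=s,interpolation=cv2.INTER_CUBIC)); return im,d
def st():
    s=robot.state(); m=R.from_quat(s["ee_rot"]).as_matrix()
    print("t",round(float(s["t"]),2),"pos",np.round(s["ee_pos"],4),"head",np.arctan2(m[1,0],m[0,0]).round(4),"y",m[:,1].round(3),"F",np.round(s["contact_force"],1),"M",np.round(s["moment"],2),"open",round(float(s["opening"]),4),"q",np.round(s["qpos"],2)); return s
E
python3 - <<'E'
from h import *
st(); snap("scene","a1",150,200,200,160,4)
E
```

```text
t 2.18 pos [ 0.4679 -0.2125  0.133 ] head 1.7379 y [-0.008  0.006 -1.   ] F [-0.4  0.6 -0.6] M [0.07 0.09 0.01] open 0.0574 q [-0.66  0.45  1.58  0.    1.12 -2.39]
```

View pics/a1.png

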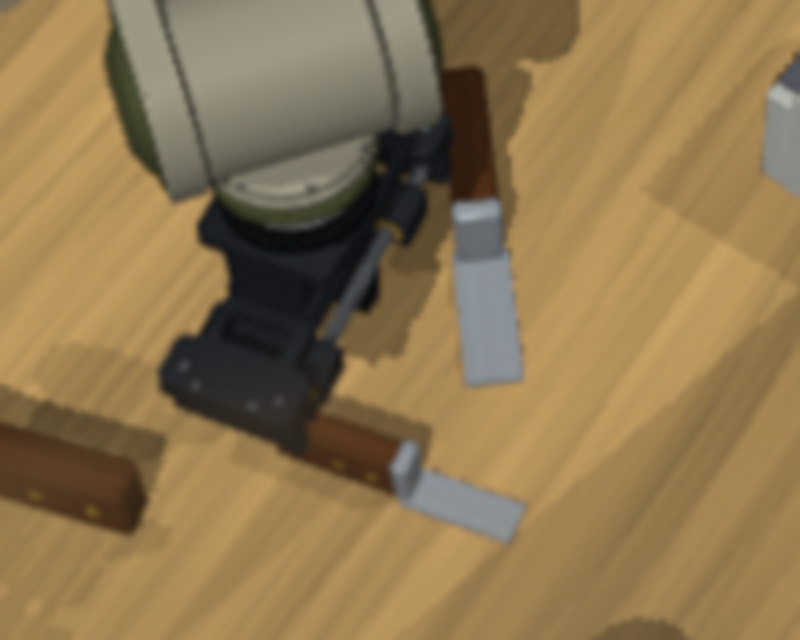

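Request:
{"method": "move_arm", "body": {"moves": "0 0 0 0 0 -0.2 -0.3;0 0 0 0 0 -0.2 -0.3;0 0 0 0 0 0 -0.3"}}

```text
t: 2.48
ee_pos: [0.469, -0.2132, 0.0757]
ee_rot: [-0.455, -0.54, 0.54, 0.458]
contact_force: [-0.9, 0.0, -0.2]
opening: 0.0576
```

Run:
```python
from h import *
st()
```

```text
t 2.48 pos [ 0.469  -0.2132  0.0757] head 1.7383 y [-0.004  0.003 -1.   ] F [-0.9  0.  -0.2] M [ 0.07  0.03 -0.02] open 0.0576 q [-0.66  0.54  1.64 -0.    0.97 -2.4 ]
```

Request:
{"method": "move_arm", "body": {"moves": "0 0 0 0.005 -0.015 -0.15 -0.3;0 0 0 0 0 -0.12 -0.3;0 0 0 0 0 -0.08 -0.3;0 0 0 0 0 0 -0.3;0 0 0 0 0 0 -0.3"}}

```text
t: 2.9
ee_pos: [0.4716, -0.2168, 0.0271]
ee_rot: [0.457, 0.54, -0.54, -0.456]
contact_force: [-0.5, -0.4, 0.4]
opening: 0.0572
```

Run:
```python
from h import *
st()
```

```text
t 2.9 pos [ 0.4716 -0.2168  0.0271] head 1.7384 y [ 0.002 -0.001 -1.   ] F [-0.5 -0.4  0.4] M [ 0.03 -0.01  0.01] open 0.0572 q [-0.66  0.62  1.68 -0.    0.84 -2.4 ]
```

Request:
{"method": "move_arm", "body": {"moves": "0 0 0 0 0 -0.028 -0.3;0 0 0 0 0 0 1;0 0 0 0 0 0 1;0 0 0 0 0 0 1;0 0 0 0 0 0 1", "force": 55}}

```text
t: 3.32
ee_pos: [0.4708, -0.2163, 0.0215]
ee_rot: [0.457, 0.54, -0.54, -0.456]
contact_force: [-0.7, -0.4, 0.2]
opening: 0.0328
```

Request:
{"method": "move_arm", "body": {"moves": "0 0 0 0 0 0 1;0 0 0 0 0 0 1;0 0 0 0 0 0.1 1;0 0 0 0 0 0.2 1;0 0 0 0 0 0.2 1"}}

```text
t: 3.73
ee_pos: [0.4701, -0.2158, 0.0962]
ee_rot: [-0.455, -0.54, 0.54, 0.458]
contact_force: [-0.2, -0.4, -0.5]
opening: 0.0196
```

Run:
```python
from h import *
st(); snap("scene","a2",150,200,200,160,4)
```

```text
t 3.73 pos [ 0.4701 -0.2158  0.0962] head 1.7382 y [-0.003  0.002 -1.   ] F [-0.2 -0.4 -0.5] M [ 0.02  0.03 -0.01] open 0.0196 q [-0.66  0.51  1.62 -0.    1.02 -2.4 ]
```

View pics/a2.png

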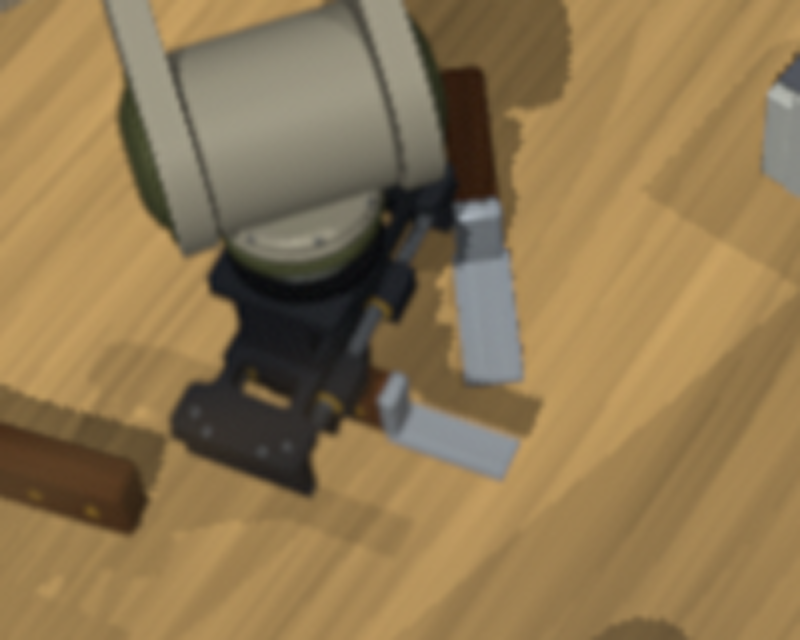

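Request:
{"method": "move_arm", "body": {"moves": "0 0 0 0 0.1 0.1 1;0 0 -0.0276 -0.0115 0.24 0.1 1;0 0 -0.0275 -0.0115 0.24 0.1 1;0 0 -0.0275 -0.0115 0.24 0.1 1;0 0 0 -0.0115 0.24 0 1"}}

```text
t: 4.2
ee_pos: [0.4642, -0.056, 0.1582]
ee_rot: [0.525, 0.476, -0.474, -0.522]
contact_force: [1.1, -0.2, -2.0]
opening: 0.0198
```

Request:
{"method": "move_arm", "body": {"moves": "0 0 0 -0.0115 0.24 0 1;0 0 0 -0.0115 0.24 0 1;0 0 0 -0.0115 0.24 0 1;0 0 0 -0.0115 0.24 0 1;0 0 0 -0.0115 0.24 0 1"}}

```text
t: 4.62
ee_pos: [0.4546, 0.1246, 0.1559]
ee_rot: [-0.522, -0.476, 0.477, 0.523]
contact_force: [0.4, -0.4, -1.5]
opening: 0.0199
```

Request:
{"method": "move_arm", "body": {"moves": "0 0 0 -0.0115 0.2 0 1;0 0 0 0 0 0 1;0 0 0 0 0 0 1"}}

```text
t: 4.87
ee_pos: [0.453, 0.154, 0.1558]
ee_rot: [-0.522, -0.477, 0.477, 0.522]
contact_force: [-0.3, 0.2, -1.5]
opening: 0.0196
```

Run:
```python
from h import *
st(); snap("scene","a3",220,140,240,180,3); snap("top","a3t",210,130,120,140,4)
```

```text
t 4.87 pos [0.453  0.154  0.1558] head 1.4818 y [-0.001 -0.    -1.   ] F [-0.3  0.2 -1.5] M [ 0.05  0.02 -0.01] open 0.0196 q [ 0.08  0.37  1.65 -0.    1.12 -1.4 ]
```

View pics/a3.png

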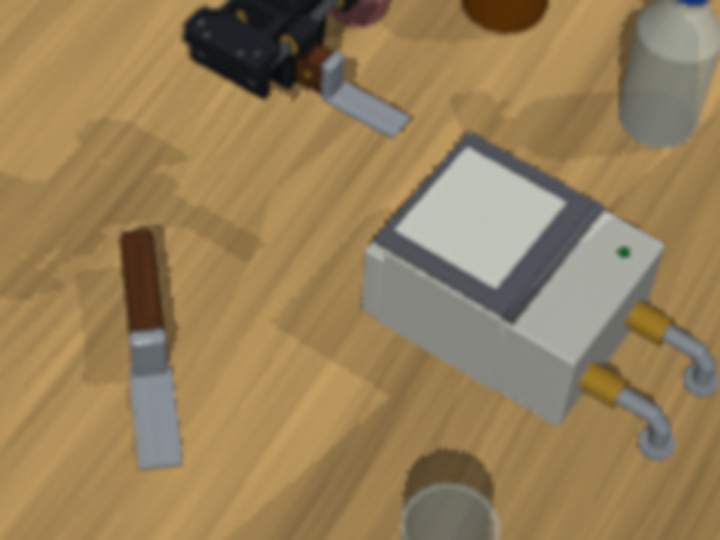

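View pics/a3t.png

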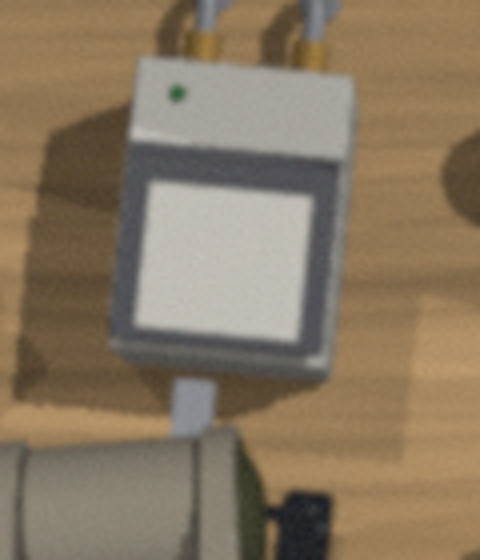

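```bash
cat >> h.py <<'E'
Fxy=np.array([.643,.1304]); Fy=-.0922
def tofil(P): 
    q=P.copy(); q[:,:2]-=Fxy; return q@R.from_euler('z',Fy).as_matrix()
def blade(names):
    for n,name in names:
        im=cv2.imread(f"pics/{name}_full.png"); px,P=cloud(n,np.load(f"pics/{name}.npy"))
        s=robot.state(); m=R.from_quat(s["ee_rot"]).as_matrix(); ax=-m[:,2]
        q=(P-s["ee_pos"]); a=q@ax; b=q@m[:,0]; c=q[:,2]
        k=(a>.044)&(a<.115)&(abs(b)<.02)&(c>-.04)&(c<-.005)
        A=np.c_[a[k],np.ones(k.sum())]; sol=np.linalg.lstsq(A,c[k],rcond=None)[0]
        print(n,k.sum(),"a max",a[k].max().round(4),np.percentile(a[k],97).round(4),"b",np.percentile(b[k],[3,50,97]).round(4),"top z rel TCP: slope",sol[0].round(3),"at a=.1",(sol@[.1,1]).round(4),"med",np.median(c[k]).round(4))
E
python3 - <<'E'
from h import *
blade([("scene","a3"),("top","a3t")])
E
```

```text
scene 222 a max 0.1001 0.0988 b [-0.01    0.0028  0.0148] top z rel TCP: slope 0.001 at a=.1 -0.0189 med -0.019
top 138 a max 0.0989 0.098 b [-0.0112  0.0003  0.0112] top z rel TCP: slope -0.016 at a=.1 -0.0192 med -0.0192
```

Request:
{"method": "move_arm", "body": {"moves": "0 0 0 0 0 -0.12 1;0 0 0 0 0 -0.12 1;0 0 0 0 0 -0.09 1;0 0 0 0 0 0 1;0 0 0 0 0 0 1"}}

```text
t: 5.38
ee_pos: [0.4536, 0.1518, 0.1065]
ee_rot: [-0.523, -0.476, 0.476, 0.523]
contact_force: [0.6, -0.4, -1.1]
opening: 0.0198
```

Run:
```python
from h import *
st(); snap("scene","a4",220,140,240,180,3); blade([("scene","a4")])
```

```text
t 5.38 pos [0.4536 0.1518 0.1065] head 1.477 y [-0.001 -0.    -1.   ] F [ 0.6 -0.4 -1.1] M [ 0.01  0.04 -0.04] open 0.0198 q [ 0.07  0.44  1.72 -0.    0.99 -1.4 ]
scene 210 a max 0.1005 0.0985 b [-0.0116  0.0003  0.0127] top z rel TCP: slope -0.003 at a=.1 -0.0198 med -0.0196
```

Request:
{"method": "move_arm", "body": {"moves": "0 0 0 0.07 -0.0065 -0.005 1;0 0 0 0.07 -0.0065 0 1;0 0 0 0.06 -0.0056 0 1;0 0 0 0 0 0 1;0 0 0 0 0 0 1"}}

```text
t: 5.85
ee_pos: [0.4836, 0.1498, 0.1062]
ee_rot: [0.523, 0.477, -0.476, -0.522]
contact_force: [0.4, -0.2, 0.2]
opening: 0.0195
```

Run:
```python
from h import *
s=st(); print(tofil(s["ee_pos"][None])); snap("scene","a5",260,150,160,120,5)
```

```text
t 5.85 pos [0.4836 0.1498 0.1062] head 1.4783 y [ 0.001  0.    -1.   ] F [ 0.4 -0.2  0.2] M [ 0.01  0.03 -0.01] open 0.0195 q [ 0.07  0.48  1.64 -0.    1.02 -1.41]
[[-0.16046131  0.00466657  0.10617315]]
```

View pics/a5.png

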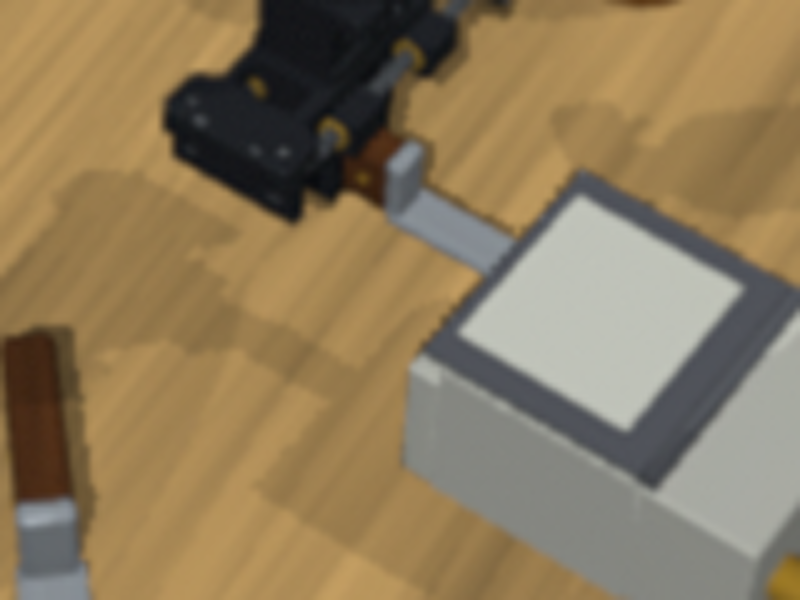

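Request:
{"method": "move_arm", "body": {"moves": "0 0 0 0.0266 -0.0025 0 1;0 0 0 0 0 0 1;0 0 0 0 0 0.027 1;0 0 0 0 0 0.027 1;0 0 0 0.0146 -0.0014 0.0693 1"}}

```text
t: 6.32
ee_pos: [0.4886, 0.1495, 0.1239]
ee_rot: [-0.522, -0.476, 0.477, 0.523]
contact_force: [-0.2, -0.8, -2.0]
opening: 0.02
```

Run:
```python
from h import *
s=st(); print(tofil(s["ee_pos"][None])); snap("scene","a6",260,150,160,120,5)
```

```text
t 6.32 pos [0.4886 0.1495 0.1239] head 1.4789 y [-0.003 -0.    -1.   ] F [-0.2 -0.8 -2. ] M [ 0.03  0.21 -0.05] open 0.02 q [ 0.06  0.46  1.61  0.    1.08 -1.41]
[[-0.15548703  0.00479311  0.12392588]]
```

View pics/a6.png

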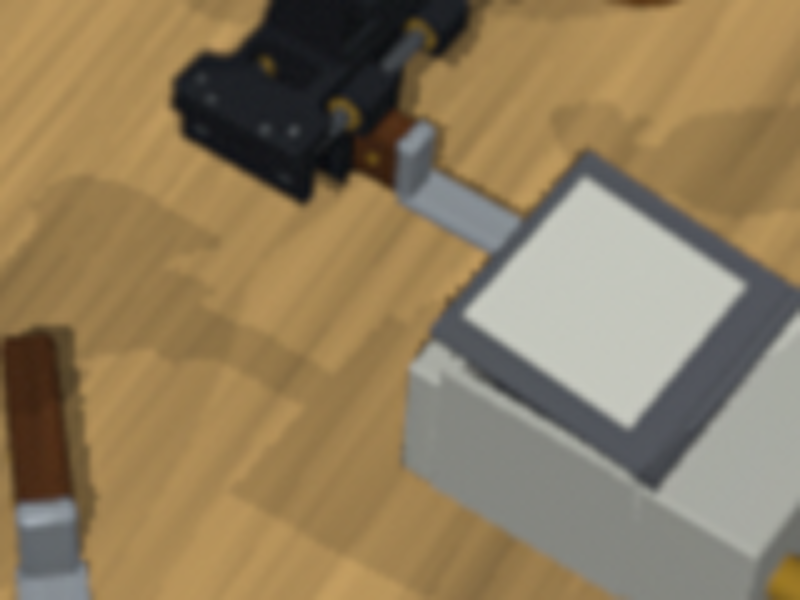

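Request:
{"method": "move_arm", "body": {"moves": "0 0 0 0.0153 -0.0014 0.0517 1;0 0 0 0.0153 -0.0014 0.0517 1;0 0 0 0.0362 -0.0033 0.061 1;0 0 0 0.0362 -0.0033 0.061 1;0 0 0 0 0 0 1"}}

```text
t: 6.78
ee_pos: [0.5065, 0.148, 0.16]
ee_rot: [0.523, 0.477, -0.475, -0.522]
contact_force: [0.5, -0.9, -1.6]
opening: 0.0195
```

Run:
```python
from h import *
s=st(); print(tofil(s["ee_pos"][None])); snap("scene","a7",260,130,160,120,5)
```

```text
t 6.78 pos [0.5065 0.148  0.16  ] head 1.4786 y [ 0.004  0.    -1.   ] F [ 0.5 -0.9 -1.6] M [ 0.04  0.08 -0.01] open 0.0195 q [ 0.06  0.43  1.52 -0.    1.19 -1.42]
[[-0.13751686  0.0049456   0.15999501]]
```

View pics/a7.png

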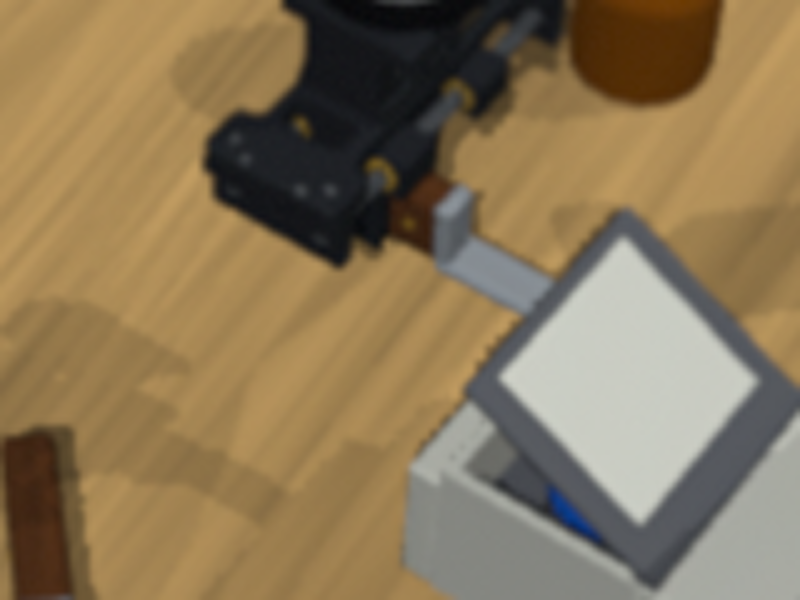

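Request:
{"method": "move_arm", "body": {"moves": "0 0 0 0.0468 -0.0043 0.0507 1;0 0 0 0.0468 -0.0043 0.0507 1;0 0 0 0.0541 -0.005 0.039 1;0 0 0 0.0541 -0.005 0.039 1;0 0 0 0.0591 -0.0055 0.0263 1"}}

```text
t: 7.25
ee_pos: [0.544, 0.1445, 0.1889]
ee_rot: [-0.522, -0.476, 0.477, 0.523]
contact_force: [0.1, -1.4, -1.1]
opening: 0.0197
```

Request:
{"method": "move_arm", "body": {"moves": "0 0 0 0.0591 -0.0055 0.0263 1;0 0 0 0.0614 -0.0057 0.013 1;0 0 0 0.0614 -0.0057 0.013 1;0 0 0 0 0 0 1;0 0 0 0 0 0 1"}}

```text
t: 7.67
ee_pos: [0.5711, 0.1419, 0.1962]
ee_rot: [-0.522, -0.476, 0.477, 0.523]
contact_force: [-0.3, 0.5, -2.3]
opening: 0.0193
```

Run:
```python
from h import *
s=st(); print(tofil(s["ee_pos"][None])); snap("scene","a8",260,100,200,150,4)
```

```text
t 7.67 pos [0.5711 0.1419 0.1962] head 1.4787 y [-0.001 -0.    -1.   ] F [-0.3  0.5 -2.3] M [ 0.01 -0.01 -0.  ] open 0.0193 q [ 0.04  0.5   1.29 -0.    1.36 -1.44]
[[-0.07261417  0.00479803  0.19616585]]
```

View pics/a8.png

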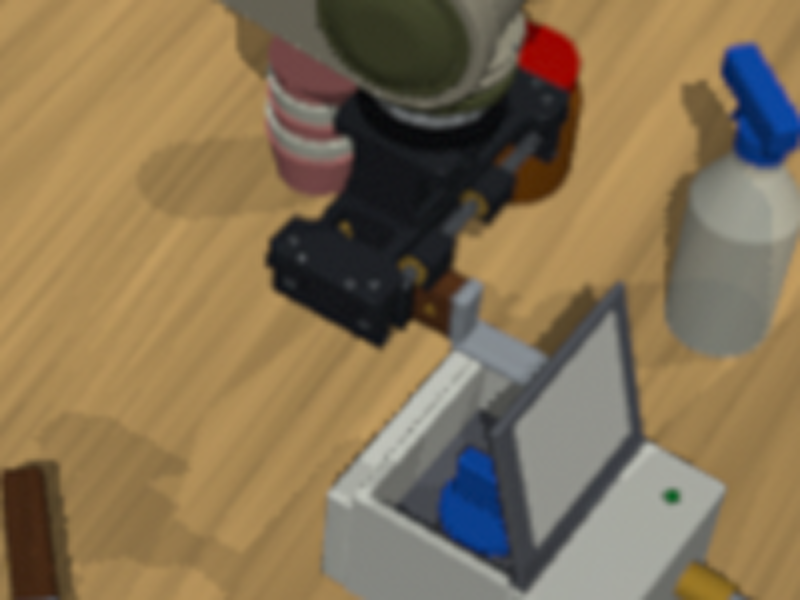

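Request:
{"method": "move_arm", "body": {"moves": "0 0 0 0.0604 -0.0056 0.004 1;0 0 0 0.0604 -0.0056 0.004 1;0 0 0 0.0587 -0.0054 -0.0083 1;0 0 0 0.0587 -0.0054 -0.0083 1;0 0 0 0.0548 -0.0051 -0.0197 1"}}

```text
t: 8.13
ee_pos: [0.616, 0.1378, 0.1925]
ee_rot: [0.522, 0.477, -0.476, -0.522]
contact_force: [0.2, 0.4, -1.2]
opening: 0.0195
```

Request:
{"method": "move_arm", "body": {"moves": "0 0 0 0.0548 -0.0051 -0.0197 1;0 0 0 0 0 0 1;0 0 0 0 0 0 1"}}

```text
t: 8.38
ee_pos: [0.6237, 0.137, 0.1889]
ee_rot: [-0.522, -0.476, 0.477, 0.523]
contact_force: [0.6, -0.1, -0.7]
opening: 0.0198
```

Run:
```python
from h import *
s=st(); print(tofil(s["ee_pos"][None])); snap("scene","a9",260,100,200,150,4)
```

```text
t 8.38 pos [0.6237 0.137  0.1889] head 1.4786 y [-0.001 -0.    -1.   ] F [ 0.6 -0.1 -0.7] M [-0.04  0.01 -0.  ] open 0.0198 q [ 0.03  0.59  1.14  0.    1.41 -1.45]
[[-0.01980434  0.00479061  0.18889622]]
```

View pics/a9.png

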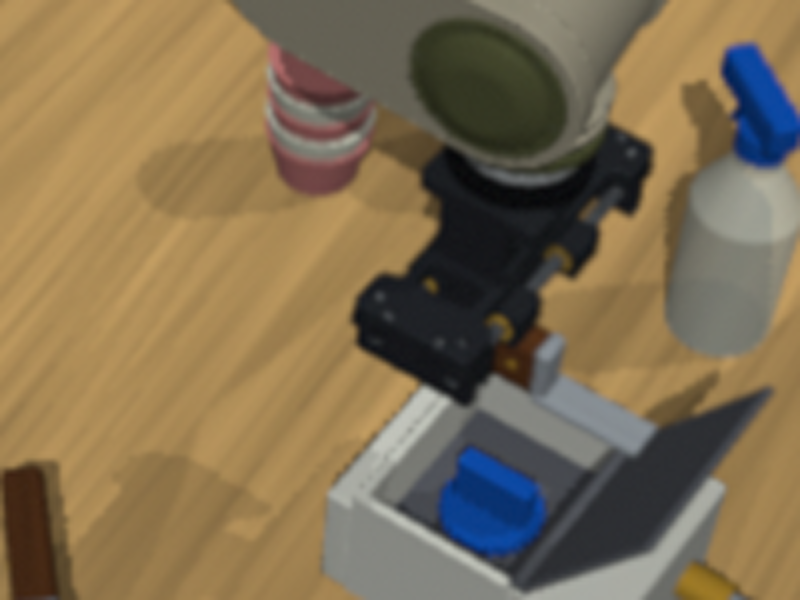

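Request:
{"method": "move_arm", "body": {"moves": "0 0 0 -0.12 0.005 0.02 1;0 0 0 -0.24 0.01 0 1;0 0 0 -0.25 0 0 1;0 0 0 -0.25 0 0 1;0 0 0 -0.25 0 0 1"}}

```text
t: 8.85
ee_pos: [0.4549, 0.1394, 0.1927]
ee_rot: [0.523, 0.477, -0.476, -0.522]
contact_force: [-0.7, -0.8, -0.9]
opening: 0.0193
```

Request:
{"method": "move_arm", "body": {"moves": "0 0 0 -0.25 0 0 1;0 0 0 -0.13 0 -0.2 1;0 0 0 0 0 -0.25 1;0 0 0 0 0 -0.25 1;0 0 0 0 0 0 1"}}

```text
t: 9.27
ee_pos: [0.3972, 0.1391, 0.0838]
ee_rot: [-0.52, -0.474, 0.479, 0.524]
contact_force: [-1.7, -0.3, -1.1]
opening: 0.0196
```

Run:
```python
from h import *
s=st(); snap("scene","b1",160,60,320,240,2.4)
```

```text
t 9.27 pos [0.3972 0.1391 0.0838] head 1.4787 y [-0.009 -0.001 -1.   ] F [-1.7 -0.3 -1.1] M [ 0.01  0.09 -0.06] open 0.0196 q [ 0.05  0.4   1.89 -0.    0.86 -1.42]
```

View pics/b1.png

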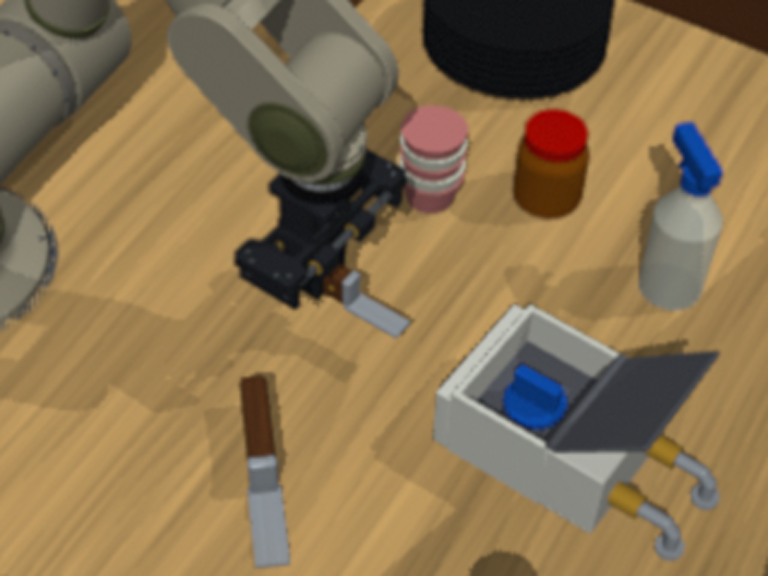

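Request:
{"method": "move_arm", "body": {"moves": "0 0 0 0 0 -0.17 1;0 0 0 0 0 -0.13 1;0 0 0 0 0 -0.07 1;0 0 0 0 0 0 1;0 0 0 0 0 0 1"}}

```text
t: 9.73
ee_pos: [0.4012, 0.1394, 0.0336]
ee_rot: [0.523, 0.477, -0.476, -0.522]
contact_force: [0.7, 0.8, -1.9]
opening: 0.0196
```

Run:
```python
from h import *
s=st()
```

```text
t 9.73 pos [0.4012 0.1394 0.0336] head 1.4788 y [ 0.002  0.    -1.   ] F [ 0.7  0.8 -1.9] M [0.04 0.01 0.01] open 0.0196 q [ 0.05  0.51  1.94  0.    0.7  -1.42]
```

Request:
{"method": "move_arm", "body": {"moves": "0 0 0 0 0 -0.04 1;0 0 0 0 0 -0.03 1;0 0 0 0 0 0 1;0 0 0 0 0 0 1;0 0 0 0 0 0 1"}}

```text
t: 10.15
ee_pos: [0.4003, 0.1393, 0.0219]
ee_rot: [0.523, 0.477, -0.476, -0.522]
contact_force: [-0.2, 0.2, -1.3]
opening: 0.0195
```

Run:
```python
from h import *
s=st()
```

```text
t 10.15 pos [0.4003 0.1393 0.0219] head 1.4788 y [ 0.  0. -1.] F [-0.2  0.2 -1.3] M [ 0.01 -0.04  0.01] open 0.0195 q [ 0.05  0.53  1.95 -0.    0.66 -1.42]
```

Request:
{"method": "move_arm", "body": {"moves": "0 0 0 0 0 0 -0.1;0 0 0 0 0 0 -0.1;0 0 0 0 0 0 -0.1;0 0 0 0 0 0 -0.1;0 0 0 0 0 0 -0.1"}}

```text
t: 10.57
ee_pos: [0.4002, 0.1393, 0.0217]
ee_rot: [0.523, 0.476, -0.476, -0.522]
contact_force: [0.7, 0.2, -0.2]
opening: 0.0484
```

Request:
{"method": "move_arm", "body": {"moves": "0 0 0 0 0 0.15 -0.1;0 0 0 0 0 0.25 -0.1;0 0 0 0 0 0.25 -0.1;0 0 0 0 0 0.25 -0.1;0 0 0 0 0 0.25 -0.1"}}

```text
t: 10.98
ee_pos: [0.3996, 0.1393, 0.1961]
ee_rot: [-0.522, -0.476, 0.477, 0.522]
contact_force: [0.1, -0.0, 0.0]
opening: 0.0485
```

Run:
```python
from h import *
s=st(); snap("top","b2t",210,130,120,140,4); snap("scene","b2",230,110,240,180,3.3)
```

```text
t 10.98 pos [0.3996 0.1393 0.1961] head 1.4788 y [-0. -0. -1.] F [ 0.1 -0.   0. ] M [ 0.03 -0.04  0.03] open 0.0485 q [ 0.05  0.22  1.73 -0.    1.19 -1.42]
```

View pics/b2.png

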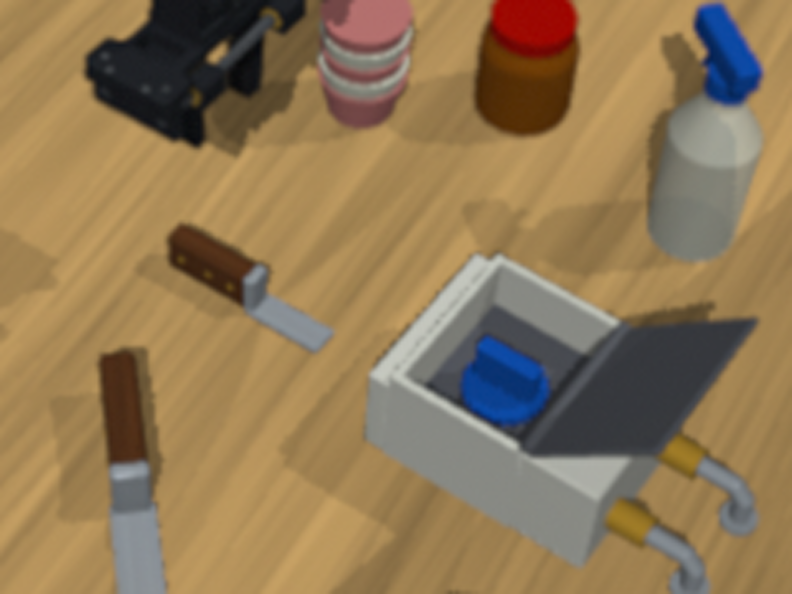

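View pics/b2t.png

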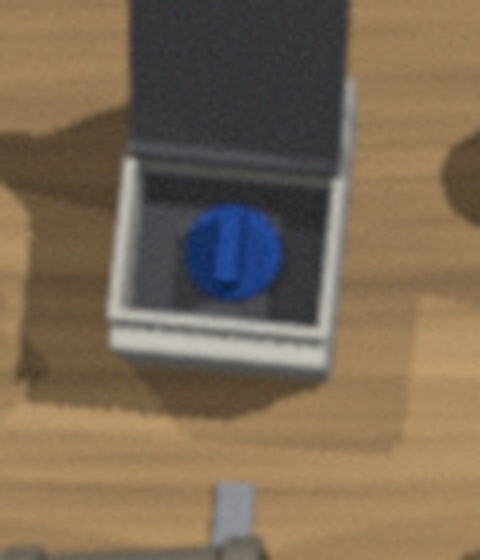

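Run:
```python
from h import *
s=robot.state(); m=R.from_quat(s["ee_rot"]).as_matrix()
im=cv2.imread("pics/b2_full.png"); px,P=cloud("scene",np.load("pics/b2.npy"))
q=(P-s["ee_pos"])@m
k=(q[:,1]<.03)&(q[:,1]>-.2)&(abs(q[:,0])<.12)&(abs(q[:,2])<.08)
q=q[k]
for y in np.arange(-.2,.03,.01):
    j=(q[:,1]>=y)&(q[:,1]<y+.01)
    if j.sum()>3: print("y",round(y,3),j.sum(),"x",q[j,0].min().round(3),q[j,0].max().round(3),"z",q[j,2].min().round(3),q[j,2].max().round(3))
for n,name in(("top","b2t"),("scene","b2")):
    im=cv2.imread(f"pics/{name}_full.png"); px,P=cloud(n,np.load(f"pics/{name}.npy"))
    c=im[px[:,1],px[:,0]].astype(int); f=tofil(P)
    k=(c[:,0]>c[:,2]+45)&(abs(f[:,0])<.05)&(abs(f[:,1])<.06)&(f[:,2]>.03)
    disc=k&(f[:,2]<.062); bar=k&(f[:,2]>.077)
    for l,j in(("disc",disc),("bar",bar)):
        r=cv2.minAreaRect(f[j,:2].astype(np.float32)*1000); print(n,l,j.sum(),"zmed",np.median(f[j,2]).round(4),"rect",np.round(r[0],1),np.round(r[1],1),r[2])
```

```text
y -0.2 173 x -0.061 0.033 z -0.042 0.018
y -0.19 70 x -0.057 0.024 z -0.041 0.002
y -0.18 83 x -0.038 0.025 z -0.041 -0.014
y -0.17 66 x -0.04 0.023 z -0.04 0.003
y -0.16 79 x -0.038 0.009 z -0.034 0.016
y -0.15 213 x -0.042 0.028 z -0.039 0.028
y -0.14 222 x -0.042 0.023 z -0.039 0.034
y -0.13 66 x -0.041 0.013 z -0.035 0.03
y -0.12 70 x -0.043 0.001 z -0.024 0.02
y -0.11 106 x -0.042 0.018 z -0.026 0.021
y -0.1 529 x -0.096 0.093 z -0.038 0.032
y -0.09 561 x -0.096 0.097 z -0.038 0.033
y -0.08 230 x -0.095 0.094 z -0.037 0.032
y -0.07 293 x -0.09 0.085 z -0.039 0.029
y -0.06 188 x -0.088 0.087 z -0.037 0.032
y -0.05 29 x -0.086 0.082 z -0.033 0.029
y -0.04 17 x -0.04 0.041 z -0.012 0.008
y -0.03 45 x -0.042 0.041 z -0.014 0.01
y -0.02 38 x -0.04 0.04 z -0.014 0.001
y -0.01 59 x -0.041 0.042 z -0.014 0.005
y 0.0 54 x -0.038 0.043 z -0.015 0.008
y 0.01 24 x -0.035 0.037 z -0.012 0.008
top disc 331 zmed 0.0512 rect [ 0.5 -2.3] [62.1 58.4] 6.7364020347595215
top bar 107 zmed 0.0833 rect [-0.4 -0.8] [14.  47.9] 88.2376708984375
scene disc 312 zmed 0.0513 rect [-0.7  6.5] [61.7 73. ] 14.698528289794922
scene bar 131 zmed 0.0824 rect [0.9 0.7] [18.8 47.9] 89.58674621582031
```

Run:
```python
from h import *
for n,name in(("top","b2t"),("scene","b2")):
    px,P=cloud(n,np.load(f"pics/{name}.npy")); f=tofil(P)
    k=(f[:,0]>.06)&(f[:,0]<.13)&(abs(f[:,1])<.055)&(f[:,2]>.1)&(f[:,2]<.19)
    p=np.polyfit(f[k,2],f[k,0],1); print(n,k.sum(),"x at z=.137",np.polyval(p,.137).round(4),"slope",p[0].round(3),"theta",(np.pi/2+np.arctan(p[0])).round(3))
```

```text
top 1491 x at z=.137 0.103 slope 1.065 theta 2.388
scene 950 x at z=.137 0.1042 slope 1.075 theta 2.392
```

Request:
{"method": "move_arm", "body": {"moves": "0 0 -0.005 0.2 -0.008 0 -0.1;0 0 0 0.25 -0.01 0 -0.1;0 0 0 0.25 -0.01 0 -0.1;0 0 0 0.25 -0.01 0 -0.1;0 0 0 0.25 -0.01 0 -0.1"}}

```text
t: 11.5
ee_pos: [0.5815, 0.132, 0.1929]
ee_rot: [-0.526, -0.472, 0.473, 0.527]
contact_force: [-0.0, -0.2, -0.1]
opening: 0.0485
```

Request:
{"method": "move_arm", "body": {"moves": "0 0 0 0.25 -0.008 0 -0.1;0 0 0 0.17 -0.006 0 -0.1;0 0 0 0 0 -0.1 -0.1;0 0 0 0 0 -0.1 -0.1;0 0 0 0 0 0 -0.1"}}

```text
t: 11.92
ee_pos: [0.642, 0.1298, 0.1595]
ee_rot: [-0.525, -0.47, 0.474, 0.528]
contact_force: [-0.5, -0.0, -0.2]
opening: 0.0481
```

Run:
```python
from h import *
s=st(); print(tofil(s["ee_pos"][None]))
```

```text
t 11.92 pos [0.642  0.1298 0.1595] head 1.4628 y [-0.007 -0.    -1.   ] F [-0.5 -0.  -0.2] M [ 0.05 -0.03  0.01] open 0.0481 q [ 0.02  0.64  1.12  0.    1.38 -1.44]
[[-0.00093914 -0.0006443   0.15952434]]
```

Request:
{"method": "move_arm", "body": {"moves": "0 0 0 0.005 0.002 -0.15 -0.1;0 0 0 0 0 -0.15 -0.1;0 0 0 0 0 -0.1 -0.1;0 0 0 0 0 -0.02 -0.1;0 0 0 0 0 0 -0.1"}}

```text
t: 12.33
ee_pos: [0.6435, 0.1303, 0.1005]
ee_rot: [-0.526, -0.472, 0.473, 0.527]
contact_force: [-0.3, 0.1, 0.2]
opening: 0.0488
```

Run:
```python
from h import *
s=st(); print(tofil(s["ee_pos"][None])); snap("scene","c1",290,110,180,140,4)
```

```text
t 12.33 pos [0.6435 0.1303 0.1005] head 1.4631 y [-0.002 -0.    -1.   ] F [-0.3  0.1  0.2] M [-0.05 -0.06 -0.02] open 0.0488 q [ 0.02  0.7   1.19 -0.    1.25 -1.44]
[[ 4.86646525e-04 -4.32212815e-05  1.00464606e-01]]
```

View pics/c1.png

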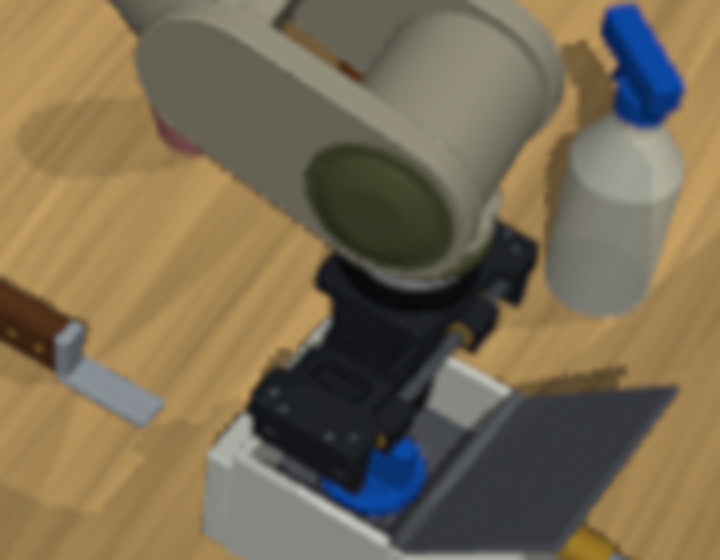

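Request:
{"method": "move_arm", "body": {"moves": "0 0 0 0 0 -0.05 -0.1;0 0 0 0 0 0 1;0 0 0 0 0 0 1;0 0 0 0 0 0 1;0 0 0 0 0 0 1", "force": 35}}

```text
t: 12.8
ee_pos: [0.6441, 0.1303, 0.0941]
ee_rot: [0.526, 0.473, -0.472, -0.526]
contact_force: [0.1, 0.7, -0.5]
opening: 0.0242
```

Request:
{"method": "move_arm", "body": {"moves": "0 0 0 0 0 0 1;0 0 0 0 0 0 1;0 0 0 0 0 0 1;0 0 0 0 0 0 1"}}

```text
t: 13.13
ee_pos: [0.644, 0.1303, 0.0939]
ee_rot: [0.526, 0.472, -0.472, -0.526]
contact_force: [0.1, 0.3, 1.2]
opening: 0.0135
```

Run:
```python
from h import *
s=st(); print(tofil(s["ee_pos"][None]))
```

```text
t 13.13 pos [0.644  0.1303 0.0939] head 1.463 y [ 0.  0. -1.] F [0.1 0.3 1.2] M [ 0.08  0.04 -0.04] open 0.0135 q [ 0.02  0.71  1.2   0.    1.23 -1.44]
[[1.00800112e-03 3.58352882e-05 9.38869397e-02]]
```

Request:
{"method": "move_arm", "body": {"moves": "0 0 0.016 0 0 0 1;0 0 0.016 0 0 0 1;0 0 0.016 0 0 0 1;0 0 0.016 0 0 0 1;0 0 0 0 0 0 1"}}

```text
t: 13.55
ee_pos: [0.6438, 0.1312, 0.094]
ee_rot: [0.476, 0.524, -0.522, -0.476]
contact_force: [-1.3, 4.9, 3.8]
opening: 0.0134
```

Run:
```python
from h import *
s=st()
```

```text
t 13.55 pos [0.6438 0.1312 0.094 ] head 1.6651 y [ 0.     0.002 -1.   ] F [-1.3  4.9  3.8] M [ 0.87  0.32 -0.6 ] open 0.0134 q [ 0.02  0.71  1.2   0.    1.23 -1.65]
```

Request:
{"method": "move_arm", "body": {"moves": "0 0 -0.03 0 0 0 1;0 0 -0.034 0 0 0 1;0 0 -0.032 0 0 0 1;0 0 -0.032 0 0 0 1;0 0 0 0 0 0 1"}}

```text
t: 13.97
ee_pos: [0.6441, 0.1301, 0.0939]
ee_rot: [0.572, 0.416, -0.416, -0.572]
contact_force: [0.4, -0.1, 2.4]
opening: 0.0138
```

Run:
```python
from h import *
s=st(); snap("scene","c2",290,110,180,140,4)
```

```text
t 13.97 pos [0.6441 0.1301 0.0939] head 1.2573 y [ 0.001 -0.    -1.   ] F [ 0.4 -0.1  2.4] M [-0.02 -0.03 -0.03] open 0.0138 q [ 0.02  0.71  1.2  -0.    1.23 -1.24]
```

View pics/c2.png

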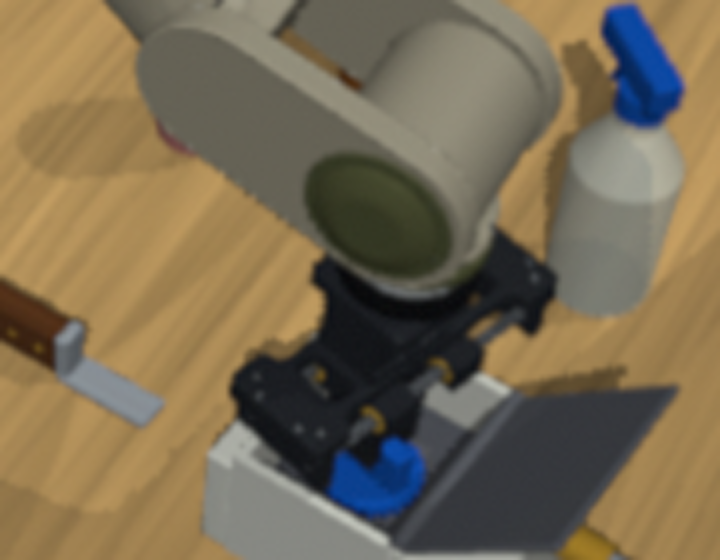

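Request:
{"method": "move_arm", "body": {"moves": "0 0 -0.03 0 0 0 1;0 0 -0.03 0 0 0 1;0 0 -0.03 0 0 0 1;0 0 -0.03 0 0 0 1;0 0 0 0 0 0 1"}}

```text
t: 14.43
ee_pos: [0.6441, 0.1301, 0.0939]
ee_rot: [0.639, 0.303, -0.302, -0.639]
contact_force: [0.7, -0.5, 3.3]
opening: 0.0131
```

Run:
```python
from h import *
s=st(); snap("scene","c3",290,110,180,140,4);  snap("top","c3t",210,130,120,140,4)
```

```text
t 14.43 pos [0.6441 0.1301 0.0939] head 0.8842 y [ 0.001 -0.    -1.   ] F [ 0.7 -0.5  3.3] M [-0.06 -0.02 -0.05] open 0.0131 q [ 0.02  0.71  1.2  -0.    1.23 -0.86]
```

View pics/c3.png

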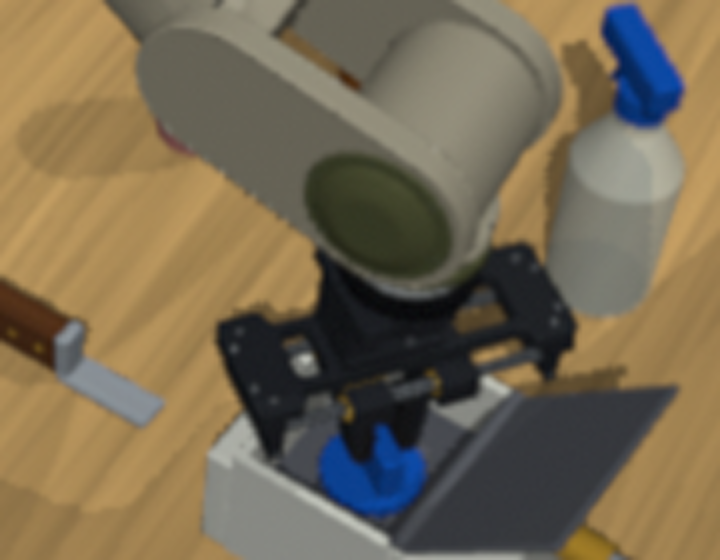

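Request:
{"method": "move_arm", "body": {"moves": "0 0 -0.03 0 0 0 1;0 0 -0.03 0 0 0 1;0 0 -0.03 0 0 0 1;0 0 0 0 0 0 1"}}

```text
t: 14.87
ee_pos: [0.6441, 0.1303, 0.0939]
ee_rot: [0.675, 0.21, -0.21, -0.675]
contact_force: [0.9, -0.1, 4.1]
opening: 0.0134
```

Run:
```python
from h import *
s=st()
```

```text
t 14.87 pos [0.6441 0.1303 0.0939] head 0.6025 y [ 0.001 -0.    -1.   ] F [ 0.9 -0.1  4.1] M [-0.06  0.02 -0.08] open 0.0134 q [ 0.02  0.71  1.2  -0.    1.23 -0.58]
```

Request:
{"method": "move_arm", "body": {"moves": "0 0 -0.025 0 0 0 1;0 0 -0.025 0 0 0 1;0 0 -0.025 0 0 0 1;0 0 0 0 0 0 1"}}

```text
t: 15.2
ee_pos: [0.644, 0.1303, 0.0939]
ee_rot: [0.695, 0.13, -0.13, -0.695]
contact_force: [-0.7, 0.2, 4.4]
opening: 0.0134
```

Run:
```python
from h import *
s=st(); snap("scene","c4",290,110,180,140,4);  snap("top","c4t",210,130,120,140,4)
```

```text
t 15.2 pos [0.644  0.1303 0.0939] head 0.3691 y [ 0. -0. -1.] F [-0.7  0.2  4.4] M [-0.07  0.01 -0.1 ] open 0.0134 q [ 0.02  0.71  1.2  -0.    1.23 -0.35]
```

View pics/c4.png

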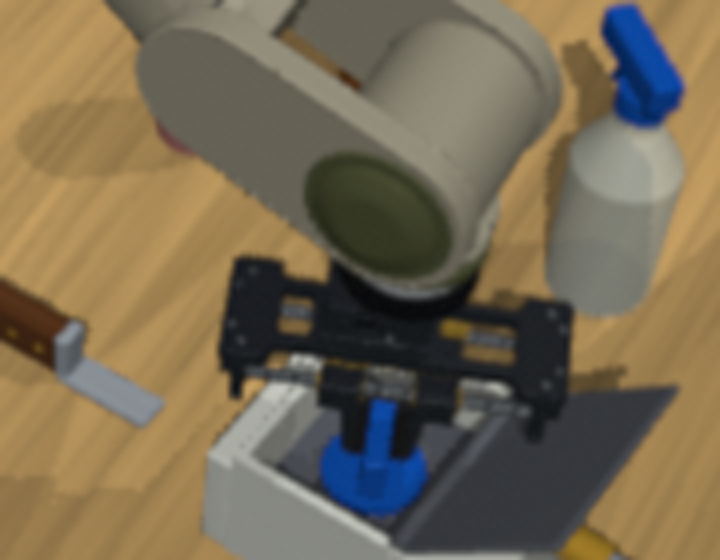

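Request:
{"method": "move_arm", "body": {"moves": "0 0 0 0 0 0.02 1;0 0 0 0 0 0.04 1;0 0 0 0 0 0.06 1;0 0 0 0 0 0 1", "force": 50}}

```text
t: 15.63
ee_pos: [0.6445, 0.1304, 0.1135]
ee_rot: [0.695, 0.13, -0.128, -0.695]
contact_force: [0.4, 0.2, -0.7]
opening: 0.0135
```

Run:
```python
from h import *
s=st(); snap("scene","c5",290,110,180,140,4)
```

```text
t 15.63 pos [0.6445 0.1304 0.1135] head 0.3679 y [ 0.003  0.    -1.   ] F [ 0.4  0.2 -0.7] M [-0.03  0.01  0.01] open 0.0135 q [ 0.02  0.69  1.18 -0.    1.27 -0.35]
```

View pics/c5.png

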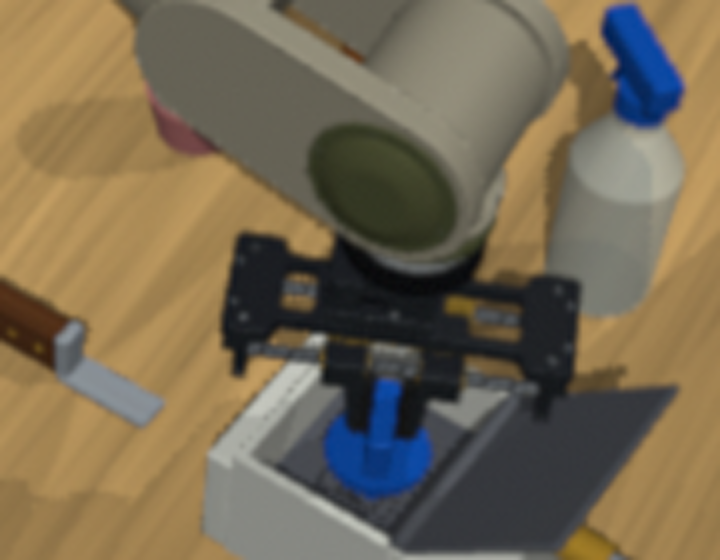

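The cap has come free and reads about 0.7 N, which is its weight. Lifting on.

Request:
{"method": "move_arm", "body": {"moves": "0 0 0 0 0 0.08 1;0 0 0 0 0 0.14 1;0 0 0 0 0 0.14 1;0 0 0 0 0 0.14 1;0 0 0 0 0 0.14 1"}}

```text
t: 16.1
ee_pos: [0.6437, 0.1303, 0.2084]
ee_rot: [-0.695, -0.129, 0.129, 0.695]
contact_force: [-0.2, -0.6, -1.7]
opening: 0.0132
```

Request:
{"method": "move_arm", "body": {"moves": "0 0 0 0 0 0.06 1;0 0 0 0 0 0 1;0 0 0 0 0 0 1;0 0 0 0 0 0 1;0 0 0 0 0 0 1"}}

```text
t: 16.52
ee_pos: [0.6435, 0.1303, 0.215]
ee_rot: [-0.695, -0.128, 0.13, 0.695]
contact_force: [-0.4, -0.6, -1.1]
opening: 0.0132
```

Run:
```python
from h import *
s=st(); snap("scene","d1",100,40,440,330,1.8); snap("top","d1t",100,80,400,300,2)
```

```text
t 16.52 pos [0.6435 0.1303 0.215 ] head 0.3667 y [-0.003 -0.    -1.   ] F [-0.4 -0.6 -1.1] M [-0.08  0.07 -0.05] open 0.0132 q [ 0.02  0.6   1.04 -0.    1.5  -0.35]
```

View pics/d1.png

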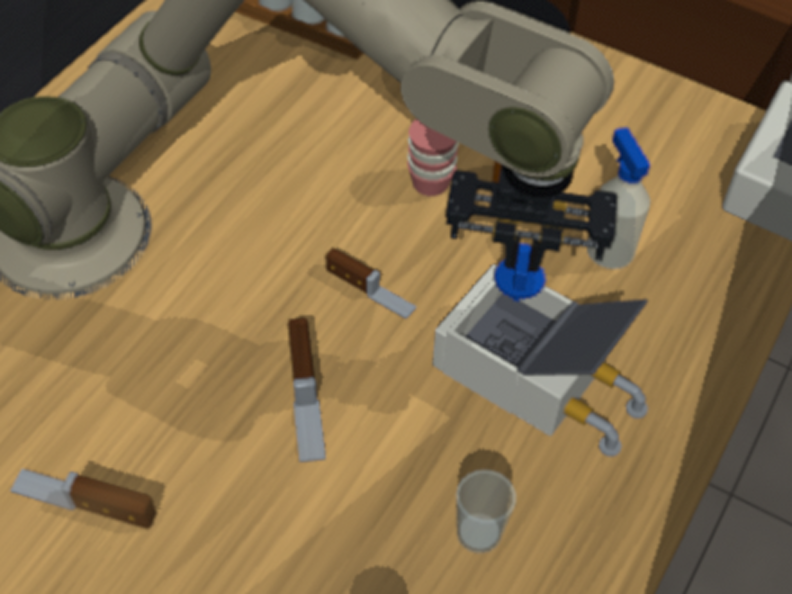

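Run:
```python
from h import *
s=st()
im=cv2.imread("pics/d1_full.png"); px,P=cloud("scene",np.load("pics/d1.npy")); f=tofil(P); c=im[px[:,1],px[:,0]].astype(int)
k=(c[:,0]>c[:,2]+45)&(abs(f[:,0])<.06)&(abs(f[:,1])<.06)
print("cap z",np.percentile(f[k,2],[2,50,98]).round(3))
px,P=cloud("top",np.load("pics/d1t.npy")); f=tofil(P)
for n,name in(("scene","d1"),("top","d1t")):
    px,P=cloud(n,np.load(f"pics/{name}.npy")); f=tofil(P)
    k=(f[:,0]>.06)&(f[:,0]<.13)&(abs(f[:,1])<.055)&(f[:,2]>.1)&(f[:,2]<.165)
    p=np.polyfit(f[k,2],f[k,0],1); print(n,k.sum(),"theta",np.pi/2+np.arctan(p[0]))
```

```text
t 16.62 pos [0.6437 0.1303 0.2155] head 0.3667 y [-0.002 -0.    -1.   ] F [-0.3 -0.5 -0.7] M [-0.07  0.01  0.01] open 0.0129 q [ 0.02  0.6   1.04 -0.    1.5  -0.35]
cap z [0.164 0.174 0.21 ]
scene 953 theta 2.3899899846875834
top 243 theta 2.374528635466159
```

Request:
{"method": "move_arm", "body": {"moves": "0 0 0 0 0 0 1;0 0 0 0 0 0 1;0 0 0 0 0 0 1;0 0 0 0 0 0 1;0 0 0 0 0 0 1"}}

```text
t: 17.03
ee_pos: [0.6439, 0.1303, 0.2166]
ee_rot: [-0.695, -0.129, 0.129, 0.695]
contact_force: [-0.3, 0.5, -1.0]
opening: 0.0133
```

Run:
```python
from h import *
s=st(); print(np.abs(s["dq"]).max()); print(robot.sign_off())
```

```text
t 17.03 pos [0.6439 0.1303 0.2166] head 0.3666 y [ 0.  0. -1.] F [-0.3  0.5 -1. ] M [-0.04  0.09  0.05] open 0.0133 q [ 0.02  0.6   1.04  0.    1.51 -0.35]
0.0017507774040028802
the job is handed in; nothing more can be done
None
```

I did the whole job and handed it in at t ≈ 17 s of the 72 s allowed; the sign-off gives no verdict.

- **Cover:** I levered it up with the smallest lifter's blade and tipped it right over. The last depth measurements put it at about 2.37–2.39 rad, so fully open.
- **Lifter:** I laid it on the counter in front of the filter and let go; the last picture shows it lying flat there.
- **Cap thread:** It is left-handed. Turning counter-clockwise met a stop at about 0.6 N m, and some of that 0.2 rad turn was the pads slipping. Clockwise it turned almost freely, and I lifted the cap straight off after about 1.1 rad.
- **Final hold:** The cap is still in the gripper (opening 13 mm, joint speeds near zero), with its bar centre about 190 mm above the counter.
- **Other things on the counter:** Those in the last scene view looked unmoved. The coasters and the second tumbler fell outside that view and I did not check them again at the end. The arm was only near them when it picked up the lifter.

Two readings were slightly off:
- The depth camera read heights about 1 mm low throughout.
- An upward force of about 4 N built up while turning the cap; it vanished on lifting, leaving about the cap's weight.

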